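Touch off a rough casting with a dial indicator and hang the indicator up

TASK

Before the grey bearing casting is clamped down for boring, touch it off with the dial indicator: hold the indicator level and square to the face and press its plunger a few millimetres in on the middle of each bright pad, holding still there for a moment: first the left and then the right pad of the long face towards you, then the pad on the casting's left end. The casting stands loose, so touch gently: do not shift it or drive the plunger to its stop. Then hang the indicator handle-down in the ring of the blue-footed stand, head resting on the ring, and leave the tape measure, spanner and screwdriver where they are.

Things in the scene. Friction and masses are not known exactly. Their poses are not given: they have to be found in the camera images.
- indicator: dial indicator on a wooden handle, 196 mm long, 0.3 kg, starts lying on the bench, dial up. Origin: underside of its metal head, at its centre. x along the plunger, z out of the dial; the tool's axis lies 15 mm above the underside. Head 60 (x) by 54 (y) mm, flat sides, 26 mm thick, 30 with the round dial; round handle, 28 mm thick, x = -30 to -130 mm; stem 15 mm thick to x = 44 mm
- plunger (a joint): how far the plunger is pressed in, m: 0 = fully out, 0.012 = hard on its inner stop; over 0.0105 harms it. Spring: about 3 N to start it, 5.4 N at the stop. The red needle on the dial turns with it
- plunger_tip (a point): foremost point of the plunger's 11 mm ball end, on the tool's axis, 66 mm in front of the indicator's origin when the plunger is out
- shoulder (a point): centre of the head's flat rear shoulder, where the handle begins, on the tool's axis, 30 mm behind the indicator's origin; axes as indicator
- casting: grey iron bearing casting, 72 (x) by 124 (y) by 81 mm high, 2.7 kg, loose on the bench; a push of 8 N may shift it. Its foot, 12 mm high, reaches 4 to 6 mm beyond the upright faces. Origin: centre of its underside. The long face with two pads looks along -x (to the robot), the end with one pad along +y (its left); z up
- pad_left (a point): root centre of the left (+y) round bright pad (24 mm across, flat end), on the casting's long face, 34 mm above the bench; axes as casting. The pad's end stands 6 to 16 mm proud of this point along the casting's -x: how much differs from pad to pad and is not reported
- pad_right (a point): root centre of the right (-y) round bright pad (24 mm across, flat end), on the casting's long face, 34 mm above the bench; axes as casting. The pad's end stands 6 to 16 mm proud of this point along the casting's -x: how much differs from pad to pad and is not reported
- pad_end (a point): root centre of the left-end round bright pad (24 mm across, flat end), on the casting's left end face, 34 mm above the bench; axes as casting. The pad's end stands 6 to 16 mm proud of this point along the casting's +y: how much differs from pad to pad and is not reported
- ring_stand: fixed tool stand with a blue foot (105 by 75 by 12 mm). Origin: on the bench, on the axis of its upright-axis ring; the post stands 45 mm behind it (along its +x) and rises 3 mm above the ring. The bench before it, towards the robot, is free
- ring_top (a point): centre of the ring's top, 135 mm above the bench. Ring: 58 mm outside, 40 mm hole, 8 mm high
- tape_measure: yellow tape measure, 36 by 79 by 64 mm, a bystander; origin at the centre of its underside
- saw_blade (a point): highest point of the fixed round saw blade, 5 mm thick, that stands upright through the bench across the view, facing the robot: 0.33 m high here, a circle of 0.385 m radius, down to the bench 0.38 m to either side of this point along y. The bench between robot and blade is free of tall things
- screwdriver_b: yellow-handled screwdriver lying flat, 25 by 148 by 22 mm, a bystander; origin at the centre of its underside
- spanner_13: bright combination spanner lying flat, 28 by 164 by 8 mm, a bystander; origin at the centre of its underside
There are look-alikes about, which are no part of the job. What is meant by the ring_stand is not turquoise, and is the larger of those in its own colour.

How it is judged:
By the outcome, as a careful person would: the job done as asked, in the order asked, and still so for the second after the job is handed in, with the robot touching nothing.
It also fails if it takes over 72 s, if anything falls off the work surface, if the arm or the gripper's body presses on something with over 40 N, if the wrist force passes 120 N, or if a joint passes its speed limit or range.

ROBOT

A 6-joint arm with a two-finger parallel gripper is mounted at the origin on the work surface; the furniture and walls round the work are solid. World frame = base frame: x ahead of the robot, y to its left, z up, the work surface at z = 0. Lengths are in m, angles in rad, forces in N, time in s.
With the tool pointing down it reaches from about 0.225 to 0.875 m from the base axis. Payload 3.4 kg.
Tool frame: the origin (TCP) lies between the finger pads; the fingertips stand 8 mm ahead of it and the grasp point (between the pads) lies 11 mm behind it; z points along the fingers, y is the line along which they close (so a half turn about z gives the same grasp; the last joint's range is limited). The gripper opens to 85 mm and grips with 20 to 120 N. Pads are 22 mm wide; open, the fingers measure 114 mm over their backs; the gripper's body (76 mm by 85 mm) begins 54 mm behind the grasp point. The pads swing forward as they close: fully open they stand 13 mm farther back than shut.
Start: joints at [1.087, 0.276, 1.505, -0, 1.361, -0.121], TCP at [0.204, 0.538, 0.239] pointing down, gripper open.
Joint ranges: [-2.89, 2.89], [-0.75, 2.08], [0.22, 2.7], [-1.18, 4.32], [0.11, 2.71], [-2.7, 2.7]. Speed limits (rad/s): [2.57, 2.57, 3.14, 3.14, 3.14, 3.14].

INTERFACE

Orientations are given as a unit quaternion [w, x, y, z].
In Python, from rig import manip gives the robot as it stands.
- The arm moves only by the tool move_arm, never from a script. Its argument "deltas" is a list that holds one entry, the list of rows, each a list of 5 numbers: the shift along the tool's x, y, z normalised to -1 to 1, where 1 is 80 cm, then the turn about the tool's z normalised to -1 to 1, where 1 is 120 degrees, then the closure, from -1 (fully open) to 1 (shut). In form: [[[tx, ty, tz, twist, grip], ...]]. A call has 1 to 12 rows; each row is the pose to reach, as a shift and turn from the pose commanded when the call began, along the tool's axes at that moment; what a row does not reach only later rows make up. A row lasts 1/10 s, in which the tool goes at most 50 mm and 8.59 degrees, less where a joint would pass 70% of its speed; a pose out of reach is approached as far as the arm can. A call with a number of a shift or a turn outside -1 to 1 is refused whole. A call with a gripper value outside its range is refused whole. The fingers move at their own pace and stop on an object; "squeeze" is the grip in N (left out, the last holds). Time passes only in rows, so rows that repeat a pose let the fingers close. It gives the time, the measured TCP pose, the force, the opening and the grip force at its end, in the units of the state.
- manip.get_state(): the state, without advancing time (a new reading comes with each control period).
- manip.get_image(name): name is "scene" or "top" or "wrist"; returns the picture (384x512x3 uint8, red, green, blue); there is no depth.
- manip.camera_params(name): a dict with "fx", "fy", "cx", "cy" (pixels), "R" (3x3) and "t" (3): a world point X has camera coordinates R X + t; the wrist camera has in their place "tool_from_camera" (4x4, takes a point from camera to tool coordinates, whose origin is the TCP and whose axes are the flange's). Camera axes: x right, y down, z forward; pixel columns grow to the right and rows downward; lengths in m; the calibration is good to about 2 mm. A picture is of the moment at which its call begins: read the wrist's pose just before it. camera_params takes no time and is no camera call.
- manip.sign_off(): hands the job in; it is judged then, once.
The state is a dict: "clock": time; "qpos": joint angles; "qd": joint speeds; "effort": joint torques, N m; "position": TCP position; "ee_rot": TCP orientation; "contact_force": force on the tool from outside, world axes, zero at the start; "moment": the same for the moment, N m; "width": finger opening in m; "gripper_force": force on a finger pad.
Only numpy, scipy, OpenCV 4.12 (cv2) and the standard library are available. Lean on these libraries where they do the work, as an engineer would, in place of code of your own. Each camera call takes 0.05 s, during which the arm holds its last target. There are 200 camera calls.

## Working session

There is one attempt and no reset: what is moved stays moved. The work goes in short steps, Python scripts to look and compute and a tool call to move; the robot and the scene stay as the last step left them, time stands still between calls to the robot, and variables do not carry over. Pictures are saved under pics/ and viewed, at most 10 in all, crops included, and the job is handed in when it is done.

Besides the shell and the picture viewer there is one more tool, called after "Call:" as name([rows], argument=value, ...), one row to a line, values as JSON. move_arm: Moves the arm, as the interface text tells. Scaled input: -1 to 1 covers 80 cm each way for a shift and 120 degrees each way for a turn. Its arguments: {"type":"object","properties":{"deltas":{"type":"array","items":{"type":"array","items":{"type":"array","items":{"type":"number","minimum":-1,"maximum":1}}}},"squeeze":{"type":"number"}},"required":["deltas"]}

```bash
mkdir -p pics; cat > h.py <<'E'
import numpy as np, cv2
from rig import manip
def save(n,f,crop=None,s=1):
    im=manip.get_image(n)[:,:,::-1].copy()
    cv2.imwrite('pics/raw_'+f,im)
    return im
def ray(n,u,v):
    p=manip.camera_params(n); d=np.array([(u-p['cx'])/p['fx'],(v-p['cy'])/p['fy'],1.])
    if n=='wrist':
        from scipy.spatial.transform import Rotation as Ro
        s=manip.get_state(); q=s['ee_rot']; Rt=Ro.from_quat([q[1],q[2],q[3],q[0]]).as_matrix()
        T=np.array(p['tool_from_camera']); return np.array(s['position'])+Rt@T[:3,3], Rt@T[:3,:3]@d
    R=np.array(p['R']);t=np.array(p['t']); return -R.T@t, R.T@d
def atz(n,u,v,z):
    o,d=ray(n,u,v); return o+d*(z-o[2])/d[2]
E
python3 - <<'E'
from h import *
a=save('scene','s1.png');b=save('top','t1.png')
cv2.imwrite('pics/s1.png',cv2.resize(a,(800,600),interpolation=cv2.INTER_CUBIC))
cv2.imwrite('pics/t1.png',cv2.resize(b,(800,600),interpolation=cv2.INTER_CUBIC))
for n in('scene','top'):
    o,d=ray(n,256,192);print(n,o.round(3),d.round(3),manip.camera_params(n)['fx'])
s=manip.get_state();print({k:np.round(v,3) for k,v in s.items()});print(manip.camera_params('wrist'))
E
```

```text
scene [-0.499 -0.509  1.32 ] [ 0.578  0.312 -0.754] 428.0270634482485
top [-0.065 -0.045  1.8  ] [ 0.236 -0.001 -0.972] 395.55768739028014
{'clock': np.float64(0.1), 'qpos': array([ 1.087,  0.277,  1.506, -0.   ,  1.361, -0.121]), 'qd': array([ 0.001, -0.003, -0.002,  0.   ,  0.002, -0.   ]), 'effort': array([ 0.000e+00, -4.177e+01, -2.464e+01, -0.000e+00,  6.000e-03,
        0.000e+00]), 'position': array([0.204, 0.537, 0.239]), 'ee_rot': array([-0.   ,  0.18 ,  0.984, -0.001]), 'contact_force': array([-0.352,  0.345,  0.056]), 'moment': array([0.03 , 0.007, 0.001]), 'gripper_force': np.float64(0.0), 'width': np.float64(0.086)}
{'fx': 287.7842480631343, 'fy': 287.7842480631343, 'cx': 249.91273663414393, 'cy': 190.3912950381859, 'tool_from_camera': array([[ 8.46641381e-04, -9.62112888e-01, -2.72650095e-01,
         6.95196487e-02],
       [ 9.99999595e-01,  7.31436823e-04,  5.24174560e-04,
         6.44091102e-04],
       [-3.04888781e-04, -2.72650429e-01,  9.62113117e-01,
        -1.34624876e-01],
       [ 0.00000000e+00,  0.00000000e+00,  0.00000000e+00,
         1.00000000e+00]])}
```

View pics/s1.png

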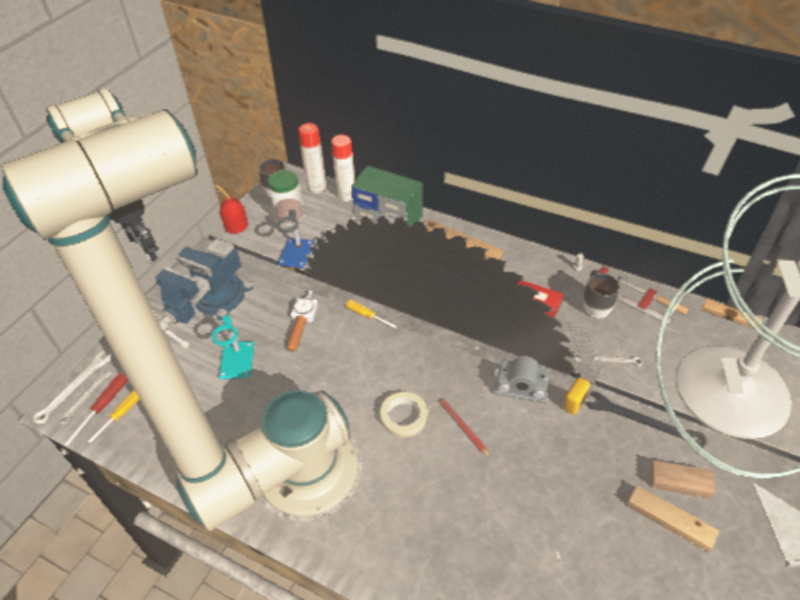

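View pics/t1.png

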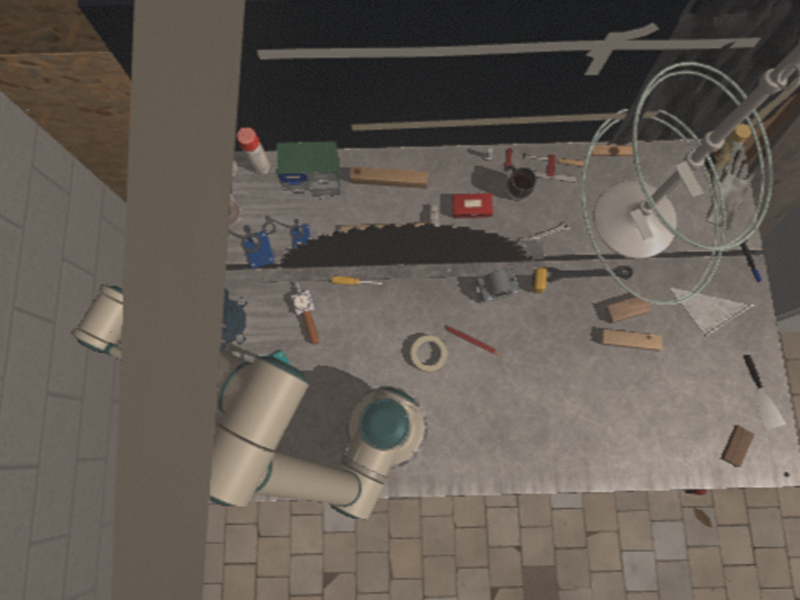

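```bash
python3 - <<'E'
from h import *
a=cv2.imread('pics/raw_s1.png');b=cv2.imread('pics/raw_t1.png')
c=lambda im,u,v,w,h:cv2.resize(im[v:v+h,u:u+w],(400,300),interpolation=cv2.INTER_CUBIC)
# crops 80x60 => scale 5
m=np.vstack([np.hstack([c(a,150,120,80,60),c(b,145,130,80,60)]),np.hstack([c(a,305,215,80,60),c(b,290,155,80,60)])])
cv2.imwrite('pics/m1.png',m)
P=lambda n,u,v,z=0:print(n,u,v,atz(n,u*.64,v*.64,z).round(3))
for u,v in [(258,248),(302,233),(304,300),(314,340),(497,284),(540,280),(280,262),(545,262)]:P('top',u,v)
for u,v in [(296,253),(238,360),(304,310),(292,347),(522,380),(315,265),(580,375)]:P('scene',u,v)
E
```

```text
top 258 248 [0.548 0.383 0.   ]
top 302 233 [0.593 0.249 0.   ]
top 304 300 [0.38 0.24 0.  ]
top 314 340 [0.257 0.209 0.   ]
top 497 284 [ 0.413 -0.341  0.   ]
top 540 280 [ 0.422 -0.472  0.   ]
top 280 262 [0.501 0.315 0.   ]
top 545 262 [ 0.478 -0.491  0.   ]
scene 296 253 [0.541 0.377 0.   ]
scene 238 360 [0.167 0.303 0.   ]
scene 304 310 [0.373 0.244 0.   ]
scene 292 347 [0.259 0.206 0.   ]
scene 522 380 [ 0.416 -0.337  0.   ]
scene 315 265 [0.524 0.304 0.   ]
scene 580 375 [ 0.49  -0.455  0.   ]
```

View pics/m1.png

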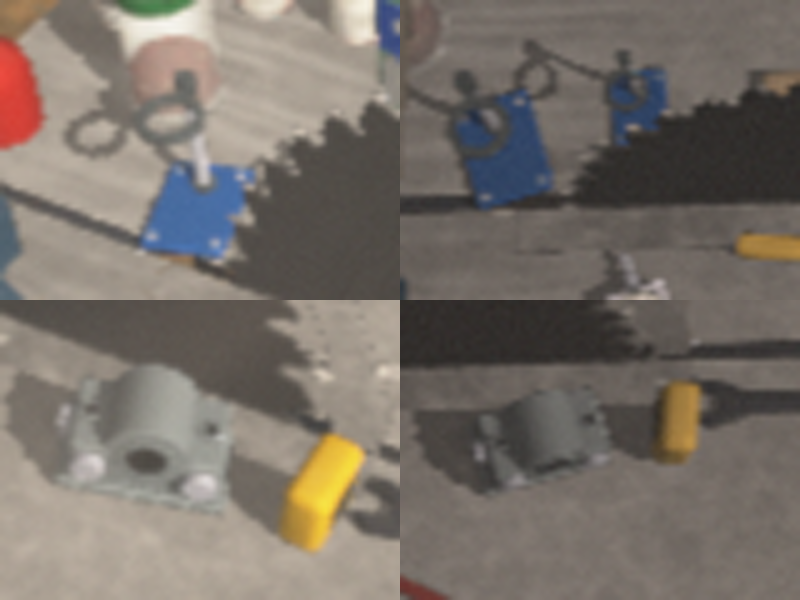

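Possible targets (800×600 scene view): large blue-footed stand (296,253), small blue one behind it (302,233 in the top view), turquoise one (238,360). The crop shows that the left blue stand is the larger, so I choose it. The casting is at scene (522,380) with its pads visible. The indicator is at (300,325). I go above the indicator first.

Call:
move_arm([
  [[-0.316,-0.285,0.05,-0.289,-1],[-0.316,-0.285,0.05,-0.289,-1],[-0.316,-0.285,0.05,-0.289,-1],[-0.316,-0.285,0.05,-0.289,-1],[-0.316,-0.285,0.05,-0.289,-1],[-0.316,-0.285,0.05,-0.289,-1],[-0.316,-0.285,0.05,-0.289,-1],[-0.316,-0.285,0.05,-0.289,-1],[-0.316,-0.285,0.05,-0.289,-1],[-0.316,-0.285,0.05,-0.289,-1],[-0.316,-0.285,0.05,-0.289,-1]],
])

```text
clock: 1.2
position: [0.359, 0.2361, 0.1994]
ee_rot: [0.0, -0.122, 0.993, 0.0]
contact_force: [-0.0, 1.0, 0.7]
width: 0.0854
gripper_force: 0.0
```

```bash
python3 - <<'E'
from h import *
s=manip.get_state();print({k:np.round(s[k],3) for k in('clock','qpos','position','ee_rot','contact_force')})
a=save('wrist','w1.png')
cv2.imwrite('pics/w1.png',cv2.resize(a,(800,600),interpolation=cv2.INTER_CUBIC))
E
```

```text
{'clock': np.float64(1.2), 'qpos': array([ 4.190e-01,  8.400e-02,  1.856e+00,  1.000e-03,  1.201e+00,
       -1.397e+00]), 'position': array([0.359, 0.236, 0.199]), 'ee_rot': array([ 0.   , -0.122,  0.993,  0.   ]), 'contact_force': array([-0.012,  0.976,  0.746])}
```

View pics/w1.png

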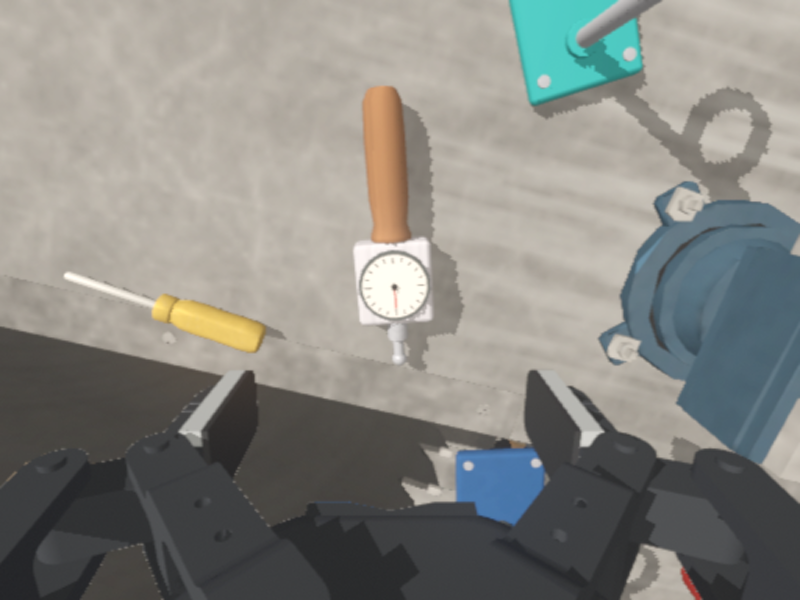

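The wrist view shows the indicator clearly: tail (380,90), dial centre (395,286), tip (400,360), and head corners (355,243), (430,238), (361,326), (433,320).

```bash
python3 - <<'E'
from h import *
k=.64
W=lambda u,v,z:atz('wrist',u*k,v*k,z)
c=np.mean([W(*p,.026) for p in[(355,243),(430,238),(361,326),(433,320)]],0)
tip=W(400,360,.015);tail=W(380,90,.02);dial=W(395,286,.030)
for n,p in dict(c=c,tip=tip,tail=tail,dial=dial).items():print(n,p.round(4))
d=tip-tail;th=np.degrees(np.arctan2(d[1],d[0]));print('heading',th,'len',np.hypot(*d[:2]))
s=manip.get_state();q=s['ee_rot'];
from scipy.spatial.transform import Rotation as Ro
R=Ro.from_quat([q[1],q[2],q[3],q[0]]).as_matrix();print('toolx yaw',np.degrees(np.arctan2(R[1,0],R[0,0])))
cc=(c+dial)/2;cc[2]=.011+.012   # TCP height 
print('delta tool mm',(R.T@(cc-s['position'])*1000).round(1))
P=lambda n,u,v,z:atz(n,u,v,z).round(4)
# casting: scene panel off(305,215), top panel off (290,155), scale5 (bottom row y-300)
S=lambda x,y:(305+x/5,215+(y-300)/5);T=lambda x,y:(290+(x-400)/5,155+(y-300)/5)
for nm,x,y,z in [('padL',87,467,.034),('padR',200,486,.034),('padE',63,415,.034)]:print(nm,P('scene',*S(x,y),z))
for nm,x,y,z in [('padL',490,486,.034),('padE',478,452,.034),('padR?',600,457,.034)]:print('top',nm,P('top',*T(x,y),z))
# stand
S=lambda x,y:(150+x/5,120+y/5);T=lambda x,y:(145+(x-400)/5,130+y/5)
print('ring scene',P('scene',*S(169,119),.135),'top',P('top',*T(481,127),.135))
for p in[(455,125),(525,92),(553,182),(485,207)]:print('foot',P('top',*T(*p),.012))
print('post',P('top',*T(465,80),.138),P('scene',*S(186,76),.138))
E
```

```text
c [0.3653 0.2418 0.026 ]
tip [0.4261 0.2615 0.015 ]
tail [0.2454 0.2017 0.02  ]
dial [0.3665 0.2423 0.03  ]
heading 18.315718341506773 len 0.19027119790595118
toolx yaw -165.96436395815806
delta tool mm [ -8.2   4.  176.4]
padL [ 0.3533 -0.3116  0.034 ]
padR [ 0.3736 -0.3891  0.034 ]
padE [ 0.3877 -0.2797  0.034 ]
top padL [ 0.356  -0.2862  0.034 ]
top padE [ 0.3885 -0.2771  0.034 ]
top padR? [ 0.3807 -0.389   0.034 ]
ring scene [0.5127 0.3639 0.135 ] top [0.518  0.3693 0.135 ]
foot [0.5638 0.4248 0.012 ]
foot [0.5953 0.3588 0.012 ]
foot [0.5041 0.3297 0.012 ]
foot [0.4812 0.3934 0.012 ]
post [0.5617 0.3844 0.138 ] [0.5605 0.3781 0.138 ]
```

Call:
move_arm([
  [[-0.01,0.005,0.06,-0.036,-1],[-0.01,0.005,0.12,-0.036,-1],[-0.01,0.005,0.17,-0.036,-1],[-0.01,0.005,0.21,-0.036,-1],[-0.01,0.005,0.234,-0.036,-1],[-0.01,0.005,0.234,-0.036,-1],[-0.01,0.005,0.234,-0.036,1],[-0.01,0.005,0.234,-0.036,1],[-0.01,0.005,0.234,-0.036,1],[-0.01,0.005,0.234,-0.036,1],[-0.01,0.005,0.234,-0.036,1],[-0.01,0.005,0.234,-0.036,1]],
], squeeze=50)

```text
clock: 2.45
position: [0.3675, 0.2414, 0.0137]
ee_rot: [0.002, -0.158, 0.987, 0.001]
contact_force: [-0.7, 1.8, 6.6]
width: 0.0529
gripper_force: 53.6
```

Call:
move_arm([
  [[0,0,-0.05,0,1],[0,0,-0.1,0,1],[0,-0.04,-0.15,0,1],[0.346,-0.783,-0.295,0.858,1],[0.346,-0.783,-0.295,0.858,1],[0.346,-0.783,-0.295,0.858,1],[0.346,-0.783,-0.295,0.858,1],[0.346,-0.783,-0.295,0.858,1],[0.346,-0.783,-0.295,0.858,1],[0.346,-0.783,-0.295,0.858,1],[0.346,-0.783,-0.295,0.858,1],[0.346,-0.783,-0.295,0.858,1]],
])

```text
clock: 3.65
position: [0.3229, -0.2306, 0.2107]
ee_rot: [0.001, 0.497, 0.868, 0.0]
contact_force: [1.5, -1.4, -3.0]
width: 0.0528
gripper_force: 56.5
```

```bash
cat >> h.py <<'E'
from scipy.spatial.transform import Rotation as Ro
def go(x,y,z,yaw):
    """print normalised move to target (tool x yaw in deg)"""
    s=manip.get_state();q=s['ee_rot'];R=Ro.from_quat([q[1],q[2],q[3],q[0]]).as_matrix()
    d=R.T@(np.array([x,y,z])-s['position']);y0=np.degrees(np.arctan2(R[1,0],R[0,0]))
    dy=(yaw-y0+180)%360-180
    print('t',s['clock'],'pos',np.round(s['position'],4),'yaw',round(y0,2),'q6',round(s['qpos'][5],2),'F',np.round(s['contact_force'],1))
    print('move',(d/.8).round(4),'twist',round(-dy/120,4),'or',round(-(dy-360*np.sign(dy))/120,4))
E
python3 -c "
from h import *
go(.30,-.44,.25,95)"
```

```text
t 3.65 pos [ 0.3229 -0.2306  0.2107] yaw 120.45 q6 -1.33 F [ 1.5 -1.4 -3. ]
move [-0.2111 -0.1573 -0.049 ] twist 0.2121 or -2.7879
```

Call:
move_arm([
  [[-0.211,-0.157,-0.049,0.212,1],[-0.211,-0.157,-0.049,0.212,1],[-0.211,-0.157,-0.049,0.212,1],[-0.211,-0.157,-0.049,0.212,1],[-0.211,-0.157,-0.049,0.212,1],[-0.211,-0.157,-0.049,0.212,1],[-0.211,-0.157,-0.049,0.212,1],[-0.211,-0.157,-0.049,0.212,1]],
])

```text
clock: 4.45
position: [0.3028, -0.4363, 0.2489]
ee_rot: [-0.001, 0.672, 0.74, 0.001]
contact_force: [0.1, 0.3, -4.0]
width: 0.0524
gripper_force: 56.5
```

```bash
python3 - <<'E'
from h import *
go(.3,-.44,.25,95)
a=save('wrist','w2.png')
cv2.imwrite('pics/w2.png',cv2.resize(a,(800,600),interpolation=cv2.INTER_CUBIC))
E
```

```text
t 4.45 pos [ 0.3028 -0.4363  0.2489] yaw 95.48 q6 -1.19 F [ 0.1  0.3 -4. ]
move [-0.0043 -0.004  -0.0014] twist 0.004 or -2.996
```

View pics/w2.png

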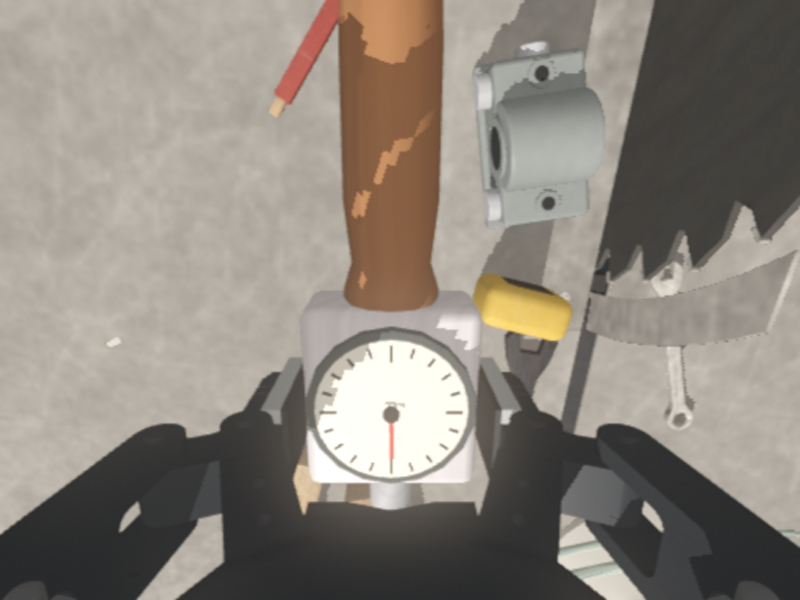

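The indicator is held square with its dial visible. The casting is at (540,140), with its pads at its left (robot-side) edge and top (end pad). I enlarge it.

```bash
python3 - <<'E'
import cv2
a=cv2.imread('pics/raw_w2.png')
cv2.imwrite('pics/w2c.png',cv2.resize(a[20:150,295:395],(460,598),interpolation=cv2.INTER_CUBIC))
E
```

```text
(no output)
```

View pics/w2c.png

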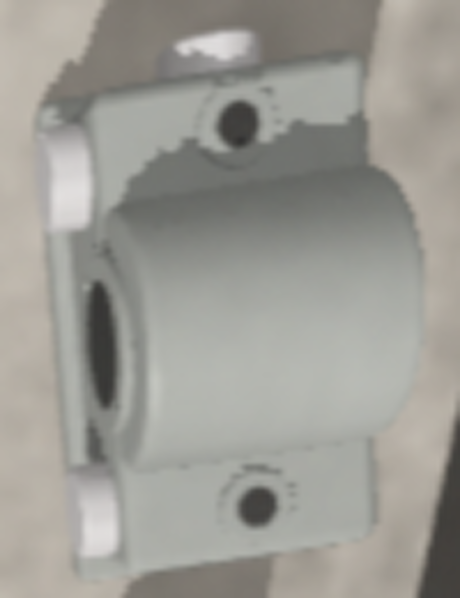

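```bash
python3 - <<'E'
from h import *
C=lambda x,y,z:atz('wrist',295+x/4.6,20+y/4.6,z)
def yaw(a,b):
    d=a-b;return round(np.degrees(np.arctan2(d[1],d[0]))-90,2),round(np.hypot(*d[:2]),4)
a,b=C(40,112,.012),C(77,577,.012);print('footfront',a.round(4),b.round(4),yaw(a,b))
for z in(.045,.05,.055):
    a,b,c,d=C(95,98,z),C(125,545,z),C(360,57,z),C(378,530,z);print('flange',z,a.round(4),b.round(4),yaw(a,b),yaw(c,d),'x-dim',np.hypot(*(a-c)[:2]).round(4),'ctr',((a+b+c+d)/4).round(4))
for n,p in dict(L=(62,180),R=(97,515),E=(210,50)).items():
    print(n,C(*p,.040).round(4), C(*p,.046).round(4))
print('holes',C(238,124,.05).round(4),C(258,506,.05).round(4),yaw(C(238,124,.05),C(258,506,.05)))
E
```

```text
footfront [ 0.352  -0.2878  0.012 ] [ 0.3797 -0.4038  0.012 ] (np.float64(13.42), np.float64(0.1192))
flange 0.045 [ 0.3593 -0.2907  0.045 ] [ 0.3831 -0.3914  0.045 ] (np.float64(13.29), np.float64(0.1035)) (np.float64(14.55), np.float64(0.1087)) x-dim 0.0611 ctr [ 0.4018 -0.335   0.045 ]
flange 0.05 [ 0.3584 -0.2918  0.05  ] [ 0.3818 -0.391   0.05  ] (np.float64(13.29), np.float64(0.1019)) (np.float64(14.55), np.float64(0.1071)) x-dim 0.0602 ctr [ 0.4002 -0.3354  0.05  ]
flange 0.055 [ 0.3575 -0.2929  0.055 ] [ 0.3805 -0.3906  0.055 ] (np.float64(13.29), np.float64(0.1004)) (np.float64(14.55), np.float64(0.1055)) x-dim 0.0593 ctr [ 0.3987 -0.3359  0.055 ]
L [ 0.3552 -0.3079  0.04  ] [ 0.3542 -0.3089  0.046 ]
R [ 0.376  -0.3849  0.04  ] [ 0.3746 -0.3846  0.046 ]
E [ 0.3853 -0.2769  0.04  ] [ 0.3838 -0.2785  0.046 ]
holes [ 0.3919 -0.294   0.05  ] [ 0.413  -0.3784  0.05  ] (np.float64(14.0), np.float64(0.087))
```

From this hand direction joint 6 would run out of range at the faces. I set the indicator down on free bench and regrasp it the other way round.

Call:
move_arm([
  [[0.004,-0.041,0.05,0,1],[0.004,-0.041,0.11,0,1],[0.004,-0.041,0.17,0,1],[0.004,-0.041,0.22,0,1],[0.004,-0.041,0.26,0,1],[0.004,-0.041,0.28,0,1],[0.004,-0.041,0.29,0,1],[0.004,-0.041,0.293,0,1],[0.004,-0.041,0.294,0,1],[0.004,-0.041,0.294,0,-1],[0.004,-0.041,0.294,0,-1],[0.004,-0.041,0.294,0,-1]],
])

```text
clock: 5.7
position: [0.2704, -0.4392, 0.0151]
ee_rot: [0.001, 0.673, 0.74, -0.0]
contact_force: [0.5, -0.4, 0.2]
width: 0.0856
gripper_force: 0.0
```

```bash
python3 -c "
from h import *
go(.27,-.436,.012,-84.5)"
```

```text
t 5.7 pos [ 0.2704 -0.4392  0.0151] yaw 95.42 q6 -1.25 F [ 0.5 -0.4  0.2]
move [ 0.004  -0.0001  0.0039] twist 1.4994 or -1.5006
```

Call:
move_arm([
  [[0,0,-0.05,0,-1],[0,0,-0.1,0,-1],[0,0,-0.1,0.9,-1],[0,0,-0.1,0.9,-1],[0,0,-0.1,0.9,-1],[0,0,-0.1,0.9,-1],[0,0,-0.1,0.9,-1],[0,0,-0.1,0.9,-1],[0,0,-0.1,0.9,-1],[0,0,-0.1,0.9,-1],[0,0,-0.1,0.9,-1],[0,0,-0.1,0.9,-1]],
])

```text
clock: 6.9
position: [0.2701, -0.4386, 0.0946]
ee_rot: [0.0, 0.997, 0.08, 0.0]
contact_force: [-0.3, -0.1, 0.7]
width: 0.0855
gripper_force: 0.0
```

```bash
python3 -c "
from h import *
go(.27,-.438,.013,-84.5)"
```

```text
t 6.9 pos [ 0.2701 -0.4386  0.0946] yaw 9.12 q6 0.26 F [-0.3 -0.1  0.7]
move [ 0.     -0.0008  0.102 ] twist 0.7802 or -2.2198
```

Call:
move_arm([
  [[0,0,0,0.78,-1],[0,0,0,0.78,-1],[0,0,0,0.78,-1],[0,0,0,0.78,-1],[0,0,0,0.78,-1],[0,0,0,0.78,-1],[0,0,0,0.78,-1],[0,0,0,0.78,-1],[0,0,0,0.78,-1],[0,0,0.02,0.78,-1],[0,0,0.04,0.78,-1],[0,0,0.04,0.78,-1]],
])

```text
clock: 8.1
position: [0.2694, -0.4371, 0.0609]
ee_rot: [-0.001, 0.742, -0.67, -0.002]
contact_force: [-0.3, 0.1, -0.0]
width: 0.085
gripper_force: 0.0
```

```bash
python3 - <<'E'
from h import *
go(.27,-.438,.013,-84.5)
a=save('wrist','w3.png')
cv2.imwrite('pics/w3.png',cv2.resize(a,(640,480)))
E
```

```text
t 8.1 pos [ 0.2694 -0.4371  0.0609] yaw -84.11 q6 1.88 F [-0.3  0.1 -0. ]
move [ 0.0014 -0.0007  0.0599] twist 0.0032 or -2.9968
```

View pics/w3.png

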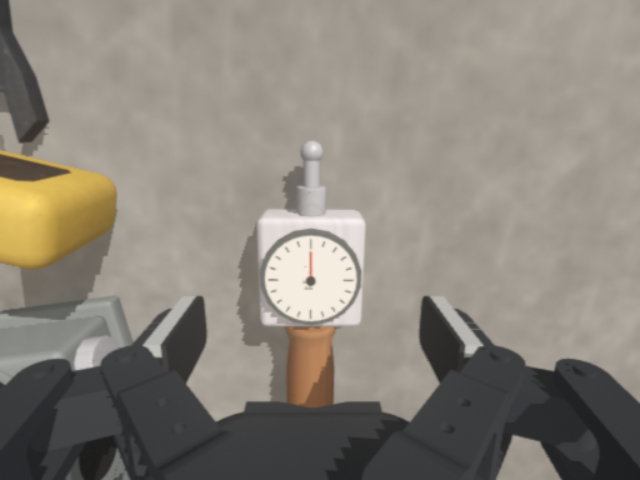

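The indicator lies straight between the fingers (head at (311,268)), with the plunger free. Now descend and grip.

Call:
move_arm([
  [[0.001,-0.001,0.03,0.003,-1],[0.001,-0.001,0.05,0.003,-1],[0.001,-0.001,0.06,0.003,-1],[0.001,-0.001,0.06,0.003,-1],[0.001,-0.001,0.06,0.003,1],[0.001,-0.001,0.06,0.003,1],[0.001,-0.001,0.06,0.003,1],[0.001,-0.001,0.06,0.003,1],[0.001,-0.001,0.06,0.003,1],[0.001,-0.001,0.06,0.003,1]],
], squeeze=50)

```text
clock: 9.15
position: [0.2712, -0.4399, 0.0153]
ee_rot: [0.001, 0.74, -0.672, 0.001]
contact_force: [-0.6, 0.3, 5.9]
width: 0.0531
gripper_force: 53.4
```

```bash
python3 -c "
from h import *
go(.2678,-.3299,.10,14)"
```

```text
t 9.15 pos [ 0.2712 -0.4399  0.0153] yaw -84.45 q6 1.89 F [-0.6  0.3  5.9]
move [-0.1371 -0.0092 -0.1062] twist -0.8205 or 2.1795
```

Call:
move_arm([
  [[0,0,-0.05,0,1],[0,0,-0.1,0,1],[-0.02,0,-0.14,-0.05,1],[-0.137,-0.009,-0.14,-0.82,1],[-0.137,-0.009,-0.14,-0.82,1],[-0.137,-0.009,-0.14,-0.82,1],[-0.137,-0.009,-0.14,-0.82,1],[-0.137,-0.009,-0.14,-0.82,1],[-0.137,-0.009,-0.14,-0.82,1],[-0.137,-0.009,-0.14,-0.82,1],[-0.137,-0.009,-0.14,-0.82,1],[-0.137,-0.009,-0.14,-0.82,1]],
])

```text
clock: 10.35
position: [0.2673, -0.3287, 0.1258]
ee_rot: [-0.0, 1.0, -0.007, -0.0]
contact_force: [-0.2, -0.4, -3.3]
width: 0.0528
gripper_force: 56.0
```

```bash
python3 -c "
from h import *
go(.2678,-.3299,.0344,14)"
```

```text
t 10.35 pos [ 0.2673 -0.3287  0.1258] yaw -0.77 q6 0.53 F [-0.2 -0.4 -3.3]
move [0.0007 0.0016 0.1143] twist -0.1231 or 2.8769
```

Call:
move_arm([
  [[0.001,0.002,0.03,-0.123,1],[0.001,0.002,0.07,-0.123,1],[0.001,0.002,0.1,-0.123,1],[0.001,0.002,0.114,-0.123,1],[0.001,0.002,0.114,-0.123,1],[0.001,0.002,0.114,-0.123,1]],
])

```text
clock: 10.95
position: [0.2683, -0.3309, 0.0349]
ee_rot: [-0.0, 0.993, 0.119, 0.0]
contact_force: [0.5, -0.4, -3.3]
width: 0.0526
gripper_force: 56.0
```

```bash
python3 - <<'E'
from h import *
go(.2678,-.3299,.0343,14)
a=save('wrist','w4.png')
cv2.imwrite('pics/w4.png',cv2.resize(a,(800,600),interpolation=cv2.INTER_CUBIC))
E
```

```text
t 10.95 pos [ 0.2683 -0.3309  0.0349] yaw 13.63 q6 0.28 F [ 0.5 -0.4 -3.3]
move [-0.0003 -0.0013  0.0008] twist -0.0031 or 2.9969
```

View pics/w4.png

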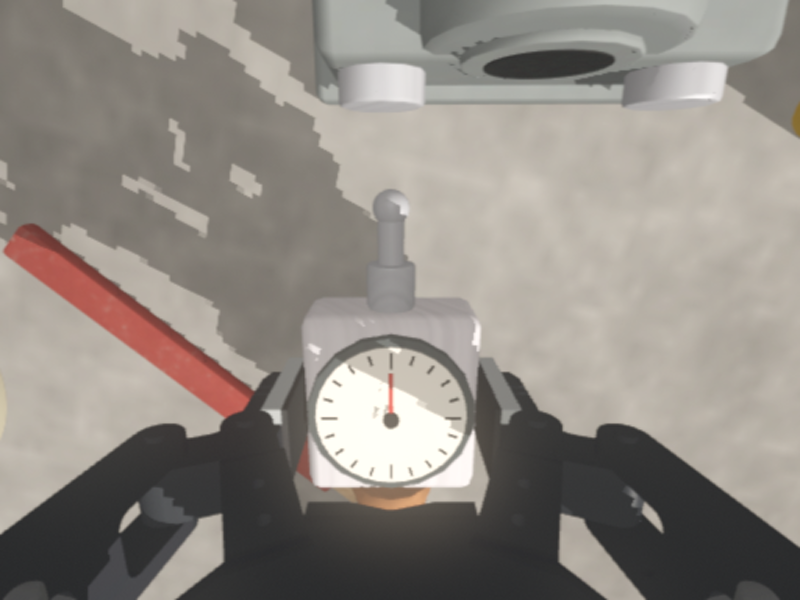

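Tip at (391,190); the left pad is centred at about (383,100), so the tool must go about 2.3 mm left. The foot edge is level in the picture, so the tool is square. The gap is about 22 mm.

Call:
move_arm([
  [[0.008,-0.003,0.001,-0.002,1],[0.016,-0.003,0.001,-0.002,1],[0.021,-0.003,0.001,-0.002,1],[0.021,-0.003,0.001,-0.002,1],[0.021,-0.003,0.001,-0.002,1]],
])

```text
clock: 11.5
position: [0.2843, -0.3246, 0.0342]
ee_rot: [0.0, 0.993, 0.121, 0.0]
contact_force: [-0.4, -0.3, -3.8]
width: 0.0527
gripper_force: 56.0
```

```bash
cat >> h.py <<'E'
def needle(f='n.png'):
    go(0,0,0,14)
    a=save('wrist',f).astype(int);b,g,r=a[...,0],a[...,1],a[...,2]
    v,u=np.nonzero((r>g+60)&(r>b+60));m=np.hypot(u-250,v-267)<45;u,v=u[m],v[m]
    # farthest red pixels give the direction
    d=np.hypot(u-250,v-268.5);k=d>np.percentile(d,40)
    print('needle deg cw from up',np.degrees(np.arctan2((u[k]-250).mean(),-(v[k]-268.5).mean())).round(1),len(u))
    return a
E
python3 - <<'E'
from h import *
needle('n1.png')
E
```

```text
t 11.5 pos [ 0.2843 -0.3246  0.0342] yaw 13.91 q6 0.32 F [-0.4 -0.3 -3.8]
move [-0.2474 -0.4793  0.0426] twist -0.0007 or 2.9993
needle deg cw from up -1.4 52
```

Call:
move_arm([
  [[0.003,0,0,0,1],[0.005,0,0,0,1],[0.0075,0,0,0,1],[0.0075,0,0,0,1],[0.0075,0,0,0,1]],
])

```text
clock: 12.05
position: [0.2895, -0.3233, 0.034]
ee_rot: [-0.0, 0.993, 0.121, -0.0]
contact_force: [-3.1, -1.9, -2.9]
width: 0.0527
gripper_force: 56.1
```

```bash
python3 - <<'E'
from h import *
a=needle('n2.png')
cv2.imwrite('pics/n2c.png',cv2.resize(a[20:200,180:320].astype(np.uint8),(467,600),interpolation=cv2.INTER_CUBIC))
E
```

```text
t 12.05 pos [ 0.2895 -0.3233  0.034 ] yaw 13.89 q6 0.33 F [-3.1 -1.9 -2.9]
move [-0.2542 -0.4791  0.0428] twist -0.0009 or 2.9991
needle deg cw from up 3.2 57
```

View pics/n2c.png

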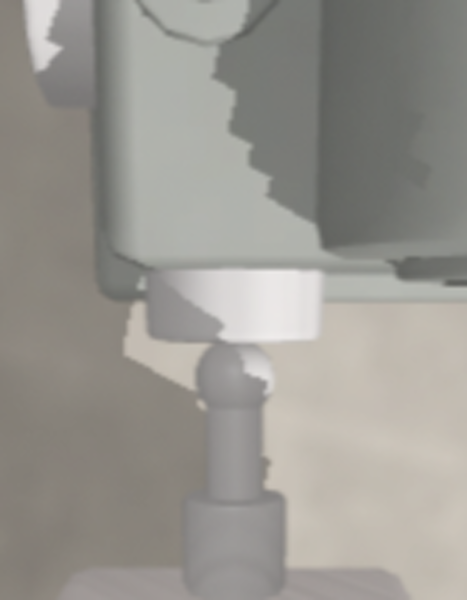

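Contact is made with the ball centred on the pad (ball x 235, pad 146–322). Press about 4 mm and hold.

Call:
move_arm([
  [[0.0015,0,0,0,1],[0.003,0,0,0,1],[0.0045,0,0,0,1],[0.0053,0,0,0,1],[0.0053,0,0,0,1],[0.0053,0,0,0,1],[0.0053,0,0,0,1],[0.0053,0,0,0,1],[0.0053,0,0,0,1],[0.0053,0,0,0,1],[0.0053,0,0,0,1],[0.0053,0,0,0,1]],
])

```text
clock: 13.3
position: [0.2939, -0.3221, 0.034]
ee_rot: [-0.0, 0.993, 0.121, 0.0]
contact_force: [-3.4, -1.4, -3.2]
width: 0.0525
gripper_force: 56.1
```

```bash
python3 - <<'E'
from h import *
needle('n3.png')
E
```

```text
t 13.3 pos [ 0.2939 -0.3221  0.034 ] yaw 13.87 q6 0.34 F [-3.4 -1.4 -3.2]
move [-0.2602 -0.479   0.0426] twist -0.0011 or 2.9989
needle deg cw from up 129.7 60
```

Call:
move_arm([
  [[0,0,0,0,1],[0,0,0,0,1],[0,0,0,0,1],[0,0,0,0,1],[-0.006,0,0,0,1],[-0.016,0,0,0,1],[-0.025,0.01,0,0,1],[-0.025,0.05,0,0,1],[-0.025,0.09,0,0,1],[-0.025,0.1,0,0,1],[-0.025,0.1,0,0,1],[-0.025,0.1,0,0,1]],
])

```text
clock: 14.55
position: [0.2929, -0.4035, 0.0336]
ee_rot: [-0.001, 0.993, 0.12, -0.0]
contact_force: [0.3, 0.5, -3.6]
width: 0.0528
gripper_force: 56.0
```

```bash
python3 - <<'E'
from h import *
a=needle('n4.png')
cv2.imwrite('pics/n4c.png',cv2.resize(a[20:200,180:320].astype(np.uint8),(467,600),interpolation=cv2.INTER_CUBIC))
E
```

```text
t 14.55 pos [ 0.2929 -0.4035  0.0336] yaw 13.82 q6 0.25 F [ 0.3  0.5 -3.6]
move [-0.2351 -0.5771  0.0436] twist -0.0015 or 2.9985
needle deg cw from up -1.4 52
```

View pics/n4c.png

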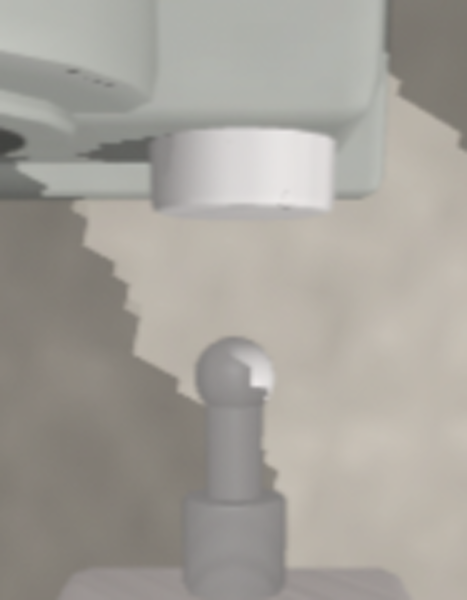

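Only 10 views were allowed, so from here I rely on numbers. Right pad: spans 152–334 (centre 243), ball at 234, so move about 1.2 mm right; gap about 16 mm.

Call:
move_arm([
  [[0.006,0.0015,0,-0.001,1],[0.012,0.0015,-0.0004,-0.001,1],[0.016,0.0015,-0.0004,-0.001,1],[0.0185,0.0015,-0.0004,-0.001,1],[0.0195,0.0015,-0.0004,-0.001,1],[0.0195,0.0015,-0.0004,-0.001,1],[0.0195,0.0015,-0.0004,-0.001,1]],
])

```text
clock: 15.3
position: [0.3089, -0.4018, 0.0343]
ee_rot: [-0.0, 0.993, 0.122, -0.0]
contact_force: [-2.2, 0.1, -3.0]
width: 0.0534
gripper_force: 56.1
```

```bash
python3 - <<'E'
from h import *
a=needle('n5.png')
E
```

```text
t 15.3 pos [ 0.3089 -0.4018  0.0343] yaw 13.99 q6 0.27 F [-2.2  0.1 -3. ]
move [-0.2532 -0.5807  0.0433] twist -0.0 or 3.0
needle deg cw from up -0.4 64
```

Call:
move_arm([
  [[0.0015,0,0,0,1],[0.003,0,0,0,1],[0.0045,0,0,0,1],[0.0058,0,0,0,1],[0.0058,0,0,0,1],[0.0058,0,0,0,1],[0.0058,0,0,0,1],[0.0058,0,0,0,1],[0.0058,0,0,0,1],[0.0058,0,0,0,1],[0.0058,0,0,0,1],[0.0058,0,0,0,1]],
])

```text
clock: 16.55
position: [0.3136, -0.4008, 0.0343]
ee_rot: [-0.0, 0.993, 0.122, -0.0]
contact_force: [-3.8, 0.6, -2.1]
width: 0.0526
gripper_force: 56.2
```

```bash
python3 - <<'E'
from h import *
a=needle('n6.png')
E
```

```text
t 16.55 pos [ 0.3136 -0.4008  0.0343] yaw 13.99 q6 0.28 F [-3.8  0.6 -2.1]
move [-0.2592 -0.5809  0.0431] twist -0.0001 or 2.9999
needle deg cw from up 130.0 62
```

Call:
move_arm([
  [[0,0,0,0,1],[0,0,0,0,1],[0,0,0,0,1],[0,0,0,0,1],[-0.006,0,0,0,1],[-0.02,0,0,0,1],[-0.05,0,0,0,1],[-0.07,0,-0.05,0,1],[-0.07,0,-0.1,0,1],[-0.07,0,-0.15,0,1],[-0.07,0,-0.15,0,1]],
])

```text
clock: 17.7
position: [0.2612, -0.4193, 0.1601]
ee_rot: [0.007, 0.993, 0.121, 0.003]
contact_force: [0.4, -1.8, -3.1]
width: 0.0527
gripper_force: 56.2
```

```bash
python3 -c "
from h import *
go(.3617,-.1797,.15,-76)"
```

```text
t 17.7 pos [ 0.2612 -0.4193  0.1601] yaw 13.92 q6 0.17 F [ 0.4 -1.8 -3.1]
move [ 0.194  -0.2607  0.0096] twist 0.7493 or -2.2507
```

Call:
move_arm([
  [[0.194,-0.26,0.01,0.75,1],[0.194,-0.26,0.01,0.75,1],[0.194,-0.26,0.01,0.75,1],[0.194,-0.26,0.01,0.75,1],[0.194,-0.26,0.01,0.75,1],[0.194,-0.26,0.01,0.75,1],[0.194,-0.26,0.01,0.75,1],[0.194,-0.26,0.01,0.75,1],[0.194,-0.26,0.01,0.75,1],[0.194,-0.26,0.01,0.75,1],[0.194,-0.26,0.01,0.75,1],[0.194,-0.26,0.01,0.75,1]],
])

```text
clock: 18.9
position: [0.3595, -0.175, 0.1456]
ee_rot: [-0.0, 0.788, -0.616, -0.0]
contact_force: [-0.8, 0.5, -3.4]
width: 0.0527
gripper_force: 56.1
```

```bash
python3 -c "
from h import *
go(.3617,-.1797,.0343,-76)"
```

```text
t 18.9 pos [ 0.3595 -0.175   0.1456] yaw -76.08 q6 2.27 F [-0.8  0.5 -3.4]
move [ 0.0064 -0.0012  0.1391] twist -0.0006 or 2.9994
```

Call:
move_arm([
  [[0.0064,-0.001,0.05,-0.0006,1],[0.0064,-0.001,0.09,-0.0006,1],[0.0064,-0.001,0.125,-0.0006,1],[0.0064,-0.001,0.139,-0.0006,1],[0.0064,-0.001,0.139,-0.0006,1],[0.0064,-0.001,0.139,-0.0006,1]],
])

```text
clock: 19.5
position: [0.3619, -0.1801, 0.0351]
ee_rot: [-0.0, 0.789, -0.615, 0.0]
contact_force: [-0.2, -0.7, -3.1]
width: 0.053
gripper_force: 56.1
```

```bash
python3 - <<'E'
from h import *
go(.3617,-.1797,.0343,-76)
a=needle('n7.png').astype(int)
b=cv2.imread('pics/raw_n4.png').astype(int) # reference: right pad known at crop 152-334 -> raw u 225.6-280.2
def show(a,v0,v1,u0,u1,su=3,sv=4):
    for v in range(v0,v1,sv):print(v,' '.join('%3d'%a[v,u].mean() for u in range(u0,u1,su)))
print('ref');show(b,56,92,210,292)
print('now');show(a,4,116,200,304)
E
```

```text
t 19.5 pos [ 0.3619 -0.1801  0.0351] yaw -75.88 q6 2.26 F [-0.2 -0.7 -3.1]
move [-0.0006  0.0001  0.001 ] twist 0.001 or -2.999
t 19.5 pos [ 0.3619 -0.1801  0.0351] yaw -75.88 q6 2.26 F [-0.2 -0.7 -3.1]
move [-0.3287  0.3838  0.0438] twist -0.749 or 2.251
needle deg cw from up -1.3 57
ref
56 149 149 149 149 149 149 148 149 149 149 150 150 150 151 152 152 151 151 151 151 151 150 150 149 150 153 167 176
60 140 140 140 140 138 134 137 136 161 174 187 198 206 212 214 217 222 226 228 226 223 214 186 149 151 167 174 176
64 105  94  95  95  95 119 136 144 163 175 188 199 207 213 214 217 222 226 228 227 226 221 221 200 166 175 175 178
68 135 119 119 120 120 122 136 148 164 176 188 199 207 213 215 217 222 226 228 227 225 221 221 199 175 175 175 179
72 175 176 175 174 174 143 137 152 165 177 189 199 208 213 215 218 222 226 228 227 225 221 220 196 175 174 175 179
76 175 175 174 173 173 143 138 153 166 178 189 199 208 214 216 218 223 226 228 226 225 220 220 194 173 173 172 176
80 166 167 168 168 169 148 137 151 167 183 193 203 210 213 215 217 224 228 228 229 229 223 222 191 174 173 174 177
84 17
[... 3534 characters left out ...]
 116 115 114 114 112 113 115 115 115 115 114 115 114 115 114 113 113 111 113 114 125 169 171 171 170 170 171 173 173 173 172
100 112 113 114 115 114 114 113 113 112 113 114 115 115 115 115 115 115 115 115 113 111 110 111 113 163 166 168 168 168 167 167 167 168 169 169
104 113 113 113 113 112 112 111 112 111 112 113 114 115 116 117 116 116 116 116 157 162 159 157 152 161 161 162 163 164 165 165 165 166 167 165
108 112 112 111 112 113 113 112 111 111 110 110 112 113 113 114 114 115 161 169 165 162 162 162 163 163 162 162 162 162 163 164 164 166 166 164
112 113 112 112 112 114 113 113 114 113 111 110 112 113 112 112 112 141 167 166 164 161 161 162 163 164 164 164 164 164 165 166 166 165 165 164
```

The image numbers put the end pad at raw u 222–280 (centre 251, tool at 250), centred and square, with a gap of about 35 mm. Advance 28 mm.

Call:
move_arm([
  [[0.015,0,0.001,0.001,1],[0.028,0,0.001,0.001,1],[0.035,0,0.001,0.001,1],[0.035,0,0.001,0.001,1],[0.035,0,0.001,0.001,1],[0.035,0,0.001,0.001,1]],
])

```text
clock: 20.15
position: [0.368, -0.2067, 0.0343]
ee_rot: [-0.0, 0.788, -0.616, -0.0]
contact_force: [0.5, -0.2, -3.4]
width: 0.0528
gripper_force: 56.1
```

```bash
python3 - <<'E'
from h import *
a=needle('n8.png')
print('v profile u=235,265');print([(v,int(a[v,230].mean()),int(a[v,268].mean())) for v in range(80,126,2)])
for v in(85,95):print([(u,int(a[v,u].mean())) for u in range(214,290,2)])
E
```

```text
t 20.15 pos [ 0.368  -0.2067  0.0343] yaw -76.06 q6 2.22 F [ 0.5 -0.2 -3.4]
move [-0.3615  0.3843  0.0433] twist -0.7505 or 2.2495
needle deg cw from up -1.4 56
v profile u=235,265
[(80, 96, 96), (82, 90, 90), (84, 86, 84), (86, 109, 112), (88, 128, 127), (90, 128, 127), (92, 127, 127), (94, 128, 128), (96, 128, 127), (98, 128, 142), (100, 128, 177), (102, 130, 200), (104, 129, 195), (106, 117, 159), (108, 110, 115), (110, 111, 115), (112, 110, 116), (114, 109, 116), (116, 108, 117), (118, 108, 117), (120, 108, 117), (122, 109, 117), (124, 110, 117)]
[(214, 83), (216, 83), (218, 83), (220, 82), (222, 83), (224, 84), (226, 86), (228, 88), (230, 89), (232, 91), (234, 97), (236, 98), (238, 98), (240, 98), (242, 99), (244, 107), (246, 108), (248, 108), (250, 108), (252, 108), (254, 106), (256, 100), (258, 97), (260, 96), (262, 96), (264, 95), (266, 91), (268, 89), (270, 86), (272, 84), (274, 82), (276, 81), (278, 81), (280, 81), (282, 81), (284, 81), (286, 80), (288, 81)]
[(214, 107), (216, 107), (218, 107), (220, 107), (222, 107), (224, 117), (226, 123), (228, 127), (230, 128), (232, 130), (234, 137), (236, 174), (238, 181), (240, 185), (242, 189), (244, 192), (246, 196), (248, 200), (250, 203), (252, 204), (254, 199), (256, 151), (258, 137), (260, 135), (262, 132), (264, 130), (266, 128), (268, 127), (270, 125), (272, 122), (274, 118), (276, 109), (278, 106), (280, 105), (282, 106), (284, 108), (286, 109), (288, 109)]
```

Call:
move_arm([
  [[0.002,0,0,0,1],[0.004,0,0,0,1],[0.006,0,0,0,1],[0.0075,0,0,0,1],[0.0075,0,0,0,1],[0.0075,0,0,0,1]],
])

```text
clock: 20.8
position: [0.3698, -0.2125, 0.0343]
ee_rot: [-0.0, 0.788, -0.616, -0.0]
contact_force: [0.6, 2.7, -2.4]
width: 0.0527
gripper_force: 56.2
```

```bash
python3 - <<'E'
from h import *
a=needle('n9.png')
E
```

```text
t 20.8 pos [ 0.3698 -0.2125  0.0343] yaw -76.07 q6 2.21 F [ 0.6  2.7 -2.4]
move [-0.369   0.3847  0.0432] twist -0.7506 or 2.2494
needle deg cw from up -0.5 69
```

Call:
move_arm([
  [[0.0015,0,0,0,1],[0.003,0,0,0,1],[0.0045,0,0,0,1],[0.0058,0,0,0,1],[0.0058,0,0,0,1],[0.0058,0,0,0,1],[0.0058,0,0,0,1],[0.0058,0,0,0,1],[0.0058,0,0,0,1],[0.0058,0,0,0,1],[0.0058,0,0,0,1],[0.0058,0,0,0,1]],
])

```text
clock: 22.05
position: [0.3709, -0.2173, 0.0343]
ee_rot: [-0.0, 0.788, -0.616, -0.0]
contact_force: [0.7, 3.6, -3.5]
width: 0.0527
gripper_force: 56.2
```

```bash
python3 - <<'E'
from h import *
a=needle('n10.png')
E
```

```text
t 22.05 pos [ 0.3709 -0.2173  0.0343] yaw -76.06 q6 2.21 F [ 0.7  3.6 -3.5]
move [-0.3753  0.3846  0.0431] twist -0.7505 or 2.2495
needle deg cw from up 133.0 62
```

All three pads are touched with about 4.5 mm of press. Now retract and carry the indicator to the free bench on the left for a regrasp at the ball, so that it can swing handle-down.

Call:
move_arm([
  [[0,0,0,0,1],[0,0,0,0,1],[0,0,0,0,1],[0,0,0,0,1],[-0.006,0,0,0,1],[-0.02,0,0,0,1],[-0.06,0,0,0,1],[-0.1,0,-0.05,0,1],[-0.13,0,-0.1,0,1],[-0.15,0,-0.13,0,1],[-0.15,0,-0.13,0,1]],
])

```text
clock: 23.2
position: [0.3435, -0.1005, 0.1413]
ee_rot: [-0.001, 0.789, -0.615, 0.004]
contact_force: [-0.0, -0.7, -4.4]
width: 0.0529
gripper_force: 56.2
```

```bash
python3 -c "
from h import *
go(.33,.235,.12,18)"
```

```text
t 23.2 pos [ 0.3435 -0.1005  0.1413] yaw -75.9 q6 2.42 F [-0.  -0.7 -4.4]
move [-0.411  -0.0856  0.0248] twist -0.7825 or 2.2175
```

Call:
move_arm([
  [[0,0,0,-0.07,1],[-0.02,0,0,-0.14,1],[-0.411,-0.086,0.025,-0.783,1],[-0.411,-0.086,0.025,-0.783,1],[-0.411,-0.086,0.025,-0.783,1],[-0.411,-0.086,0.025,-0.783,1],[-0.411,-0.086,0.025,-0.783,1],[-0.411,-0.086,0.025,-0.783,1],[-0.411,-0.086,0.025,-0.783,1],[-0.411,-0.086,0.025,-0.783,1],[-0.411,-0.086,0.025,-0.783,1],[-0.411,-0.086,0.025,-0.783,1]],
])

```text
clock: 24.4
position: [0.3298, 0.2346, 0.1172]
ee_rot: [0.001, 0.988, 0.156, -0.0]
contact_force: [-0.2, -0.6, -4.4]
width: 0.0531
gripper_force: 56.2
```

```bash
python3 -c "
from h import *
go(.33,.235,.0155,18)"
```

```text
t 24.4 pos [0.3298 0.2346 0.1172] yaw 17.94 q6 1.71 F [-0.2 -0.6 -4.4]
move [ 0.0005 -0.0005  0.1271] twist -0.0005 or 2.9995
```

Call:
move_arm([
  [[0,0,0.05,0,1],[0,0,0.09,0,1],[0,0,0.115,0,1],[0,0,0.124,0,1],[0,0,0.127,0,1],[0,0,0.127,0,1],[0,0,0.127,0,-1],[0,0,0.127,0,-1],[0,0,0.127,0,-1],[0,0,0.08,0,-1],[0,0,0.03,0,-1],[0,0,0.03,0,-1]],
])

```text
clock: 25.6
position: [0.3333, 0.2367, 0.0991]
ee_rot: [-0.002, 0.988, 0.156, 0.006]
contact_force: [-0.0, 0.0, -0.6]
width: 0.0852
gripper_force: 0.0
```

```bash
python3 - <<'E'
from h import *
go(.33,.235,.0155,18)
a=save('wrist','w5.png').astype(int)
# ball/stem silhouette: print column profile of brightness around plunger rows
g=a.mean(2)
for v in range(60,190,5):print(v,' '.join('%3d'%g[v,u] for u in range(222,280,3)))
E
```

```text
t 25.6 pos [0.3333 0.2367 0.0991] yaw 17.91 q6 1.7 F [-0.   0.  -0.6]
move [-0.0058  0.0009  0.1044] twist -0.0008 or 2.9992
60 161 161 161 159 158 159 160 162 164 164 163 161 157 155 152 141 134 132 132 133
65 158 158 158 158 157 159 161 163 166 167 168 166 164 161 158 155 154 156 156 148
70 160 158 157 156 158 160 163 165 167 170 170 166 163 160 159 159 159 159 161 162
75 159 159 157 156 158 160 163 165 165 166 165 164 160 157 157 157 158 159 161 162
80 157 157 154 155 157 161 165 167 168 167 166 163 159 157 156 156 156 159 160 162
85 157 157 156 157 159 162 165 166 167 166 164 162 159 160 159 157 157 157 160 162
90 159 159 159 159 160 162 165 168 166 164 162 160 160 161 160 159 157 156 158 161
95 163 163 163 162 158 157 163 166 163 161 162 162 164 163 162 160 157 157 158 160
100 166 166 167 166 162 161 164 163 159 159 160 163 165 165 162 158 155 156 157 159
105 165 130 139 122 116 140 163 166 166 166 166 166 167 167 163 158 157 157 157 158
110 166 154 118 116 115 116 147 169 168 166 166 167 169 169 166 163 161 160 160 159
115 168 167 157 116 115 116 118 146 164 164 166 168 169 167
[... 500 characters left out ...]
 161 162 162 162 161 159 159
150 113 111 112 113 113 113 117 119 118 135 141 135 119 118 131 163 164 164 163 164
155 116 116 117 117 115 114 114 124 149 174 194 206 206 161 116 125 163 165 165 165
160 119 118 118 118 117 116 115 124 152 179 198 207 204 157 118 119 117 117 147 162
165 122 118 118 119 118 117 116 124 154 180 199 203 201 122 118 117 118 117 117 149
170 136 136 136 135 136 137 137 129 131 150 197 176 133 137 138 138 139 139 138 140
175 187 188 190 191 164 173 172 160 160 158 159 177 194 193 193 192 195 188 194 194
180 221 220 197 174 162 166 149 123 104 103 104 101 115 160 220 203 231 224 227 230
185 207 193 166 144 104 119 155 210 236 238 235 237 231 178 129 115 149 220 228 231
```

```bash
python3 - <<'E'
from h import *
g=save('wrist','w6.png').mean(2)
print([(v,int(g[v,252])) for v in range(115,150,2)])
t=atz('wrist',251.5,124.5,.015);print('tip',t)
h=np.radians(18);print('expected tip',[.3305+.064*np.cos(h),.235+.064*np.sin(h)])
b=t-.0055*np.array([np.cos(h),np.sin(h),0])
print('ball',b);go(b[0],b[1],.015,18)
E
```

```text
[(115, 168), (117, 168), (119, 155), (121, 137), (123, 165), (125, 188), (127, 202), (129, 219), (131, 211), (133, 204), (135, 204), (137, 205), (139, 205), (141, 205), (143, 205), (145, 202), (147, 146), (149, 135)]
tip [0.38608913 0.25282951 0.015     ]
expected tip [np.float64(0.39136761704288986), np.float64(0.2547770876399966)]
ball [0.38085832 0.25112992 0.015     ]
t 25.7 pos [0.3303 0.2351 0.0956] yaw 17.9 q6 1.7 F [-0.1 -0.1 -0.3]
move [0.0659 0.0005 0.101 ] twist -0.0008 or 2.9992
```

Call:
move_arm([
  [[0.05,0,0,0,0],[0.072,0.0005,0.01,0,0],[0.072,0.0005,0.05,0,0],[0.072,0.0005,0.085,0,0],[0.072,0.0005,0.1,0,0],[0.072,0.0005,0.1,0,0],[0.072,0.0005,0.1,0,1],[0.072,0.0005,0.1,0,1],[0.072,0.0005,0.1,0,1],[0.072,0.0005,0.1,0,1],[0.072,0.0005,0.1,0,1]],
], squeeze=30)

```text
clock: 26.8
position: [0.385, 0.2524, 0.015]
ee_rot: [-0.0, 0.988, 0.156, 0.001]
contact_force: [0.1, 0.3, 2.2]
width: 0.0078
gripper_force: 29.3
```

```bash
python3 - <<'E'
from h import *
s=manip.get_state();print(s['width'],s['gripper_force'])
needle('w7.png')
go(.26,.215,.20,18)
E
```

```text
0.007837101122650528 29.292899072170258
t 26.8 pos [0.385  0.2524 0.015 ] yaw 17.9 q6 1.69 F [0.1 0.3 2.2]
move [-0.555   0.1523  0.0178] twist 0.0325 or -2.9675Traceback (most recent call last):
  File "<stdin>", line 3, in <module>
  File "h.py", line 29, in needle
    d=np.hypot(u-250,v-268.5);k=d>np.percentile(d,40)
                                  ~~~~~~~~~~~~~^^^^^^
    return _quantile_unchecked(
        a, q, axis, out, overwrite_input, method, keepdims, weights)
    return _ureduce(a,
                    func=_quantile_ureduce_func,
    ...<5 lines>...
                    overwrite_input=overwrite_input,
                    method=method)
    r = func(a, **kwargs)
    result = _quantile(arr,
                       quantiles=q,
    ...<2 lines>...
                       out=out,
                       weights=wgt)
    slices_having_nans = np.isnan(arr[-1, ...])
                                  ~~~^^^^^^^^^
IndexError: index -1 is out of bounds for axis 0 with size 0
```

```bash
python3 - <<'E'
from h import *
a=cv2.imread('pics/raw_w7.png').astype(int);g=a.mean(2)
b,gg,r=a[...,0],a[...,1],a[...,2]
v,u=np.nonzero((r>gg+60)&(r>b+60));print(len(u),(u.min(),u.max(),v.min(),v.max()) if len(u) else '')
for vv in range(150,384,6):print(vv,' '.join('%3d'%g[vv,uu] for uu in range(214,290,3)))
E
```

```text
0 
150 136 135 139 184 185 187 188 190 191 193 194 196 196 194 193 191 190 187 185 183 182 181 183 184 182 165
156 134 134 140 180 186 188 189 190 192 194 196 199 198 195 193 191 189 188 187 187 186 185 185 187 188 190
162 136 135 134 146 185 188 190 192 193 193 194 194 195 193 192 189 185 185 185 185 185 186 186 187 189 190
168 134 133 133 181 185 188 190 194 194 194 194 193 193 192 189 187 185 185 184 185 185 185 186 188 189 190
174 133 132 133 133 168 188 191 193 194 195 195 195 194 192 189 187 187 186 186 184 183 184 184 187 188 189
180 134 134 135 136 137 139 171 192 194 194 193 193 191 189 187 187 187 187 187 186 185 184 184 185 187 189
186 137 136 136 136 136 137 139 172 195 193 192 190 190 187 188 189 190 189 188 187 185 184 184 185 186 187
192 139 139 139 136 135 134 137 140 141 138 146 184 187 189 191 193 193 190 189 188 185 184 184 184 184 186
198 142 142 141 139 137 138 138 140 139 138 137 137 137 175 191 193 193 191 189 187 183 182 183 183 184 186
204 142 143 141 139 138 139 139 140 141 143 142 143 142 141 176 194 195 194 191 187 185 184 184 185 185 186
210 140 139 138 1
[... 2414 characters left out ...]
  53  53  52  53  53  52  52  52  50  51  51  50  51
348  46  47  48  50  50  50  51  50  50  52  51  51  52  52  52  52  51  52  51  51  51  51  48  48  46  47
354  46  47  48  49  50  50  50  51  50  50  50  50  51  50  51  50  50  50  51  50  50  50  48  47  47  47
360  48  46  47  49  49  49  49  50  49  49  49  49  50  50  50  49  50  49  49  50  50  49  47  46  49  49
366  48  46  48  49  48  48  48  49  48  49  49  49  49  49  48  49  48  50  49  48  48  49  48  47  48  47
372  47  47  47  48  48  49  49  48  48  48  49  48  49  49  48  49  49  49  49  49  48  48  48  46  47  48
378  47  46  48  48  48  48  48  47  47  48  48  49  49  48  48  49  48  48  48  48  49  49  48  46  46  47
```

```bash
python3 - <<'E'
from h import *
p=manip.camera_params('wrist');T=np.linalg.inv(p['tool_from_camera'])
for z in(0,-.011,-.015):
  print(z,[(x,*(np.round([p['fx']*c[0]/c[2]+p['cx'],p['fy']*c[1]/c[2]+p['cy'],p['fx']/c[2]/1000],1))) for x in range(16,-36,-4) for c in[(T@[x/1000,0,z,1])[:3]]])
a=cv2.imread('pics/raw_w7.png')
for vv in range(226,324,3):print(vv,[tuple(int(k) for k in a[vv,uu][::-1]) for uu in (237,241,245,251,257,261,265)])
E
```

```text
0 [(16, np.float64(251.4), np.float64(219.4), np.float64(2.0)), (12, np.float64(251.4), np.float64(226.8), np.float64(2.0)), (8, np.float64(251.3), np.float64(234.1), np.float64(2.0)), (4, np.float64(251.3), np.float64(241.3), np.float64(2.0)), (0, np.float64(251.3), np.float64(248.4), np.float64(1.9)), (-4, np.float64(251.3), np.float64(255.4), np.float64(1.9)), (-8, np.float64(251.3), np.float64(262.3), np.float64(1.9)), (-12, np.float64(251.3), np.float64(269.1), np.float64(1.9)), (-16, np.float64(251.2), np.float64(275.8), np.float64(1.9)), (-20, np.float64(251.2), np.float64(282.4), np.float64(1.9)), (-24, np.float64(251.2), np.float64(288.9), np.float64(1.9)), (-28, np.float64(251.2), np.float64(295.3), np.float64(1.8)), (-32, np.float64(251.2), np.float64(301.6), np.float64(1.8))]
-0.011 [(16, np.float64(251.5), np.float64(228.2), np.float64(2.2)), (12, np.float64(251.5), np.float64(236.1), np.float64(2.1)), (8, np.float64(251.5), np.float64(243.9), np.float64(2.1)), (4, np.float64(251.4), np.float64(251.6), np.float64(2.1)), (0, np.float64(251.4), np.float64(259.1), np.float6
[... 4462 characters left out ...]
), (170, 163, 161), (170, 164, 162), (174, 168, 165), (178, 172, 169), (176, 169, 168), (77, 74, 75)]
310 [(186, 179, 177), (183, 176, 174), (180, 174, 172), (182, 176, 174), (194, 187, 185), (195, 189, 187), (128, 122, 122)]
313 [(184, 177, 175), (199, 192, 190), (184, 177, 175), (185, 178, 176), (225, 217, 215), (226, 218, 217), (129, 124, 123)]
316 [(184, 178, 176), (188, 181, 179), (185, 178, 176), (187, 180, 178), (194, 188, 186), (251, 244, 241), (147, 141, 140)]
319 [(184, 178, 176), (181, 174, 172), (165, 158, 156), (128, 124, 122), (180, 174, 172), (189, 182, 180), (168, 161, 160)]
322 [(73, 75, 73), (74, 75, 73), (75, 78, 76), (75, 77, 75), (75, 77, 75), (74, 75, 73), (65, 64, 65)]
```

The pixel rows confirm that the ball sits mid-pad (tip 7 mm ahead of the TCP) with the plunger out. Lift slowly and let the handle swing down.

Call:
move_arm([
  [[0,0,-0.02,0,1],[-0.002,0,-0.04,0,1],[-0.006,0,-0.06,0,1],[-0.012,0,-0.08,0,1],[-0.02,0,-0.1,0,1],[-0.03,0,-0.12,0,1],[-0.04,0,-0.14,0,1],[-0.05,0,-0.16,0,1],[-0.06,0,-0.18,0,1],[-0.07,0,-0.2,0,1],[-0.08,0,-0.22,0,1],[-0.09,0,-0.24,0,1]],
])

```text
clock: 28.05
position: [0.3151, 0.2295, 0.2065]
ee_rot: [0.0, 0.988, 0.156, -0.0]
contact_force: [0.3, -0.2, -4.2]
width: 0.0074
gripper_force: 29.2
```

```bash
python3 - <<'E'
from h import *
s=manip.get_state();print(s['width'],s['gripper_force'])
go(.515,.367,.27,17)
a=save('wrist','w8.png');b=save('top','t8.png');c=save('scene','s8.png')
def brown(a,nm):
    h=cv2.cvtColor(a,cv2.COLOR_BGR2HSV);m=((h[...,0]<14)&(h[...,1]>120)&(h[...,2]>60)).astype(np.uint8)
    n,l,st,ce=cv2.connectedComponentsWithStats(m)
    print(nm,[(st[i].tolist(),ce[i].round(1).tolist()) for i in range(1,n) if st[i,4]>40])
brown(a,'w');brown(b,'t');brown(c,'s')
for nm in('top','scene'):
    p=manip.camera_params(nm);P=np.array(manip.get_state()['position'])
    for dz in(0,-.19):
        X=np.array(p['R'])@(P+[0,0,dz])+p['t'];print(nm,dz,(X[:2]/X[2]*p['fx']+[p['cx'],p['cy']]).round(1))
E
```

```text
0.007369234881282852 29.17329490184784
t 28.05 pos [0.3151 0.2295 0.2065] yaw 17.9 q6 1.71 F [ 0.3 -0.2 -4.2]
move [ 0.2905 -0.0867 -0.0796] twist 0.0075 or -2.9925
w []
t [([152, 85, 15, 12, 80], [159.9, 91.5]), ([290, 124, 25, 15, 307], [302.1, 131.0]), ([287, 210, 30, 15, 68], [302.1, 217.5])]
s [([191, 79, 14, 15, 178], [197.6, 86.1]), ([212, 88, 14, 14, 113], [218.6, 95.8]), ([143, 132, 16, 18, 137], [151.8, 142.6]), ([332, 180, 29, 23, 186], [349.9, 189.7]), ([409, 185, 11, 12, 63], [414.0, 190.9]), ([183, 195, 8, 19, 107], [186.6, 204.0]), ([59, 239, 22, 25, 192], [70.0, 250.8]), ([293, 269, 17, 19, 63], [301.6, 278.6])]
top 0 [189.1 195.1]
top -0.19 [196.  204.6]
scene 0 [181.9 173.6]
scene -0.19 [189.2 206.9]
```

```bash
cat >> h.py <<'E'
def proj(nm,X):
    p=manip.camera_params(nm);c=np.array(p['R'])@X+p['t'];return (c[:2]/c[2]*p['fx']+[p['cx'],p['cy']])
def hang(f):
    s=manip.get_state();c=save('scene',f);h=cv2.cvtColor(c,cv2.COLOR_BGR2HSV)
    P=np.array(s['position']);q=s['ee_rot'];R=Ro.from_quat([q[1],q[2],q[3],q[0]]).as_matrix();f=R[:,0]
    u0,v0=proj('scene',P+[0,0,-.15]).astype(int)
    m=((h[...,0]<14)&(h[...,1]>110)&(h[...,2]>50));m[:v0-40]=0;m[v0+40:]=0;m[:,:u0-40]=0;m[:,u0+40:]=0
    v,u=np.nonzero(m);print('handle px',len(u),'u',u.mean().round(1),'v',v.mean().round(1),'top',u[v<v.min()+3].mean().round(1),v.min(),'bot',u[v>v.max()-3].mean().round(1),v.max())
    for a in(-20,0,20,40):
        d=np.array([0,0,-1])*np.cos(np.radians(a))-f*np.sin(np.radians(a))
        print('tail-back angle',a,[proj('scene',P+d*r).round(1).tolist() for r in(.0905,.1405,.1905)])
E
python3 -c "
from h import *
go(.515,.367,.27,17)
hang('s9.png')"
```

```text
t 28.2 pos [0.3159 0.2299 0.2067] yaw 17.91 q6 1.71 F [-0.4 -0.3 -3.2]
move [ 0.2896 -0.0865 -0.0787] twist 0.0076 or -2.9924
handle px 117 u 186.3 v 204.8 top 185.5 196 bot 187.0 215
tail-back angle -20 [[187.5, 183.2], [190.3, 188.1], [193.0, 192.7]]
tail-back angle 0 [[185.5, 190.2], [187.4, 198.8], [189.2, 207.0]]
tail-back angle 20 [[183.1, 195.5], [183.7, 207.1], [184.4, 218.3]]
tail-back angle 40 [[180.4, 198.3], [179.7, 211.8], [178.9, 225.1]]
```

The indicator hangs with the tail about 12° back. Relax the grip to 20 N, lift over the ring height and carry it; the quick stop should help it swing plumb.

Call:
move_arm([
  [[0,0,-0.05,0,1],[0,0,-0.1,0,1],[0.0,0,-0.16,0,1],[0.05,-0.015,-0.204,0.007,1],[0.11,-0.03,-0.204,0.007,1],[0.17,-0.05,-0.204,0.007,1],[0.23,-0.07,-0.204,0.007,1],[0.29,-0.0865,-0.204,0.007,1],[0.29,-0.0865,-0.204,0.007,1],[0.29,-0.0865,-0.204,0.007,1],[0.29,-0.0865,-0.204,0.007,1]],
], squeeze=20)

```text
clock: 29.35
position: [0.5147, 0.3665, 0.3682]
ee_rot: [0.001, 0.989, 0.148, -0.002]
contact_force: [-1.1, 0.0, -3.3]
width: 0.0075
gripper_force: 28.9
```

```bash
python3 - <<'E'
from h import *
s=manip.get_state();print(s['width'],s['gripper_force'])
go(.515,.367,.37,17)
hang('s10.png')
E
```

```text
0.0075017174885293825 28.912785351276398
t 29.35 pos [0.5147 0.3665 0.3682] yaw 17.06 q6 1.78 F [-1.1  0.  -3.3]
move [ 0.0005 -0.0005 -0.0022] twist 0.0005 or -2.9995
handle px 628 u 171.0 v 122.9 top 201.8 87 bot 149.9 149
tail-back angle -20 [[180.2, 109.6], [183.2, 116.4], [186.1, 122.8]]
tail-back angle 0 [[178.1, 115.7], [180.1, 125.8], [182.0, 135.4]]
tail-back angle 20 [[175.4, 119.7], [176.1, 132.1], [176.8, 144.2]]
tail-back angle 40 [[172.6, 121.0], [171.7, 134.5], [170.9, 147.9]]
```

```bash
python3 - <<'E'
from h import *
th=np.linspace(0,2*np.pi,72,endpoint=False)
def samp(nm,g,c,r,z):
    pts=np.array([proj(nm,np.array([c[0]+r*np.cos(t),c[1]+r*np.sin(t),z])) for t in th],np.float32)
    return cv2.remap(g,pts[:,0][None],pts[:,1][None],cv2.INTER_LINEAR)[0]
for nm,f in(('scene','raw_s1.png'),('top','raw_t1.png')):
    g=cv2.imread('pics/'+f).astype(np.float32).mean(2);best=[]
    for dx in np.arange(-.014,.0145,.002):
        for dy in np.arange(-.014,.0145,.002):
            c=(.515+dx,.367+dy)
            a=samp(nm,g,c,.0245,.133);i=samp(nm,g,c,.013,.133);o=samp(nm,g,c,.036,.133)
            best.append((np.median(i-a)+np.median(o-a)+np.mean(np.minimum(i,o)-a)-a.std(),c))
    best.sort(key=lambda k:-k[0]);print(nm,[(round(float(s),1),np.round(c,3).tolist()) for s,c in best[:6]])
# handle by difference
a=cv2.imread('pics/raw_s10.png').astype(int);b=cv2.imread('pics/raw_s9.png').astype(int)
d=np.abs(a-b).sum(2)>40;h=cv2.cvtColor(a.astype(np.uint8),cv2.COLOR_BGR2HSV)
m=d&(h[...,0]<16)&(h[...,1]>100);m[:95]=0;m[160:]=0;m[:,:155]=0;m[:,200:]=0
for v in range(100,160,3):
    u=np.nonzero(m[v])[0];print(v,u.tolist()[:16])
E
```

```text
Traceback (most recent call last):
  File "h.py", line 33, in proj
    p=manip.camera_params(nm);c=np.array(p['R'])@X+p['t'];return (c[:2]/c[2]*p['fx']+[p['cx'],p['cy']])
ValueError: time passes only in moves, steps and waits
```

```bash
cat >> h.py <<'E'
_pc={}
def proj(nm,X):
    if nm not in _pc:_pc[nm]={k:np.array(v) for k,v in manip.camera_params(nm).items()}
    p=_pc[nm];c=p['R']@X+p['t'];return (c[:2]/c[2]*p['fx']+[p['cx'],p['cy']])
E
cat > r.py <<'E'
from h import *
th=np.linspace(0,2*np.pi,72,endpoint=False)
def samp(nm,g,c,r,z):
    pts=np.array([proj(nm,np.array([c[0]+r*np.cos(t),c[1]+r*np.sin(t),z])) for t in th],np.float32)
    return cv2.remap(g,pts[:,0][None],pts[:,1][None],cv2.INTER_LINEAR)[0]
for nm,f in(('scene','raw_s1.png'),('top','raw_t1.png')):
    g=cv2.imread('pics/'+f).astype(np.float32).mean(2);best=[]
    for dx in np.arange(-.014,.0145,.002):
        for dy in np.arange(-.014,.0145,.002):
            c=(.515+dx,.367+dy)
            a=samp(nm,g,c,.0245,.133);i=samp(nm,g,c,.013,.133);o=samp(nm,g,c,.036,.133)
            best.append((np.median(i-a)+np.median(o-a)+np.mean(np.minimum(i,o)-a)-a.std(),c))
    best.sort(key=lambda k:-k[0]);print(nm,[(round(float(s),1),np.round(c,3).tolist()) for s,c in best[:6]])
a=cv2.imread('pics/raw_s10.png').astype(int);b=cv2.imread('pics/raw_s9.png').astype(int)
d=np.abs(a-b).sum(2)>40;h=cv2.cvtColor(a.astype(np.uint8),cv2.COLOR_BGR2HSV)
m=d&(h[...,0]<16)&(h[...,1]>100);m[:95]=0;m[160:]=0;m[:,:155]=0;m[:,200:]=0
for v in range(100,160,3):
    u=np.nonzero(m[v])[0];print(v,u.tolist()[:16])
E
python3 r.py
```

```text
scene [(99.2, [0.517, 0.369]), (95.3, [0.517, 0.371]), (95.1, [0.515, 0.369]), (92.8, [0.515, 0.367]), (90.2, [0.515, 0.371]), (89.4, [0.517, 0.367])]
top [(12.1, [0.523, 0.373]), (11.3, [0.521, 0.371]), (11.2, [0.521, 0.373]), (10.9, [0.519, 0.371]), (10.9, [0.523, 0.371]), (10.6, [0.519, 0.373])]
100 [179]
103 [158, 160, 161]
106 [156, 159, 160, 161, 162, 163]
109 [155, 156, 157, 158, 159, 160, 162]
112 [158, 159]
115 [157, 158, 159, 160]
118 [160, 161]
121 [155, 176, 177, 178, 179, 180, 181]
124 [176, 177, 178, 179, 180, 181]
127 [176, 177, 178, 179, 180, 181, 182]
130 [177, 178, 179, 180, 181, 182]
133 [156, 177, 178, 179, 180, 181, 182, 183]
136 [157, 177, 178, 179, 180, 181, 182, 183]
139 [158, 179, 180, 181, 182]
142 [158]
145 []
148 []
151 []
154 []
157 []
```

Call:
move_arm([
  [[0.01,-0.001,0,0,1],[0.018,-0.003,0,0,1],[0.025,-0.003,0.01,0,1],[0.029,-0.003,0.025,0,1],[0.029,-0.003,0.04,0,1],[0.029,-0.003,0.045,0,1],[0.029,-0.003,0.045,0,1],[0.029,-0.003,0.045,0,1]],
])

```text
clock: 30.2
position: [0.537, 0.3762, 0.3337]
ee_rot: [-0.0, 0.989, 0.148, 0.0]
contact_force: [-0.0, 0.2, -3.2]
width: 0.0072
gripper_force: 28.9
```

```bash
cat > k.py <<'E'
from h import *
import sys
def look(f,v0,v1):
    s=manip.get_state();P=np.array(s['position']);a=save('scene',f).astype(int)
    b=cv2.imread('pics/raw_s1.png').astype(int);d=np.abs(a-b).sum(2)>40;h=cv2.cvtColor(a.astype(np.uint8),cv2.COLOR_BGR2HSV)
    m=d&(h[...,0]<16)&(h[...,1]>100);f_=np.array([.956,.292,0])
    for v in range(v0,v1,2):
        u=np.nonzero(m[v,165:200])[0]+165
        if len(u)>2:print(v,u.min(),u.max())
    for a in(0,5,10):
        d=np.array([0,0,-1])*np.cos(np.radians(a))-f_*np.sin(np.radians(a));print(a,[proj('scene',P+d*r).round(1).tolist() for r in(.0905,.1905)])
    print('F',np.round(s['contact_force'],1),'ring centre px',proj('scene',np.array([.518,.370,.135])).round(1))
go(.518,.370,.2255,17)
look(sys.argv[1],110,165)
E
python3 k.py s11.png
```

```text
t 30.2 pos [0.537  0.3762 0.3337] yaw 17.07 q6 1.78 F [-0.   0.2 -3.2]
move [-0.0249  0.0005  0.1352] twist 0.0005 or -2.9995
122 179 183
124 179 184
126 179 184
128 180 185
130 179 185
132 180 185
134 180 186
136 180 186
138 181 186
140 182 184
0 [[180.5, 118.7], [184.3, 137.8]]
5 [[179.9, 119.9], [183.1, 140.4]]
10 [[179.3, 121.0], [181.8, 142.7]]
F [-0.   0.2 -3.2] ring centre px [183.3 142.6]
```

Call:
move_arm([
  [[-0.005,0,0,0,1],[-0.01,0,0,0,1],[-0.015,0,0,0,1],[-0.019,0,0,0,1],[-0.019,0,0,0,1],[-0.019,0,0,0,1]],
])

```text
clock: 30.85
position: [0.5225, 0.3718, 0.3338]
ee_rot: [-0.0, 0.989, 0.148, 0.0]
contact_force: [-0.3, 0.1, -4.0]
width: 0.0076
gripper_force: 28.9
```

```bash
python3 k.py s12.png
```

```text
t 30.85 pos [0.5225 0.3718 0.3338] yaw 17.07 q6 1.78 F [-0.3  0.1 -4. ]
move [-0.0061  0.0005  0.1354] twist 0.0005 or -2.9995
124 178 182
126 178 183
128 178 184
130 178 184
132 178 184
134 179 185
136 179 185
138 179 185
140 180 185
0 [[179.4, 121.1], [183.2, 140.3]]
5 [[178.8, 122.4], [182.0, 142.8]]
10 [[178.2, 123.4], [180.8, 145.2]]
F [-0.3  0.1 -4. ] ring centre px [183.3 142.6]
```

Call:
move_arm([
  [[0.001,0,0.01,0,1],[0.001,0,0.02,0,1],[0.001,0,0.03,0,1],[0.001,0,0.04,0,1],[0.001,0,0.05,0,1],[0.001,0,0.05,0,1]],
])

```text
clock: 31.5
position: [0.5227, 0.3716, 0.2917]
ee_rot: [0.001, 0.989, 0.148, -0.001]
contact_force: [-0.2, -1.1, -2.9]
width: 0.0078
gripper_force: 28.9
```

```bash
python3 k.py s13.png
```

```text
t 31.5 pos [0.5227 0.3716 0.2917] yaw 17.06 q6 1.78 F [-0.2 -1.1 -2.9]
move [-0.0059  0.0002  0.0828] twist 0.0005 or -2.9995
132 179 184
134 180 185
136 180 185
138 180 186
140 180 186
142 181 186
144 181 186
0 [[181.1, 129.4], [184.8, 147.8]]
5 [[180.5, 130.6], [183.6, 150.4]]
10 [[179.9, 131.7], [182.4, 152.7]]
F [-0.2 -1.1 -2.9] ring centre px [183.3 142.6]
```

Call:
move_arm([
  [[-0.001,0,0.012,0,1],[-0.002,0,0.025,0,1],[-0.003,0,0.037,0,1],[-0.004,0,0.05,0,1],[-0.005,0,0.06,0,1],[-0.005,0,0.068,0,1],[-0.005,0,0.074,0,1],[-0.005,0,0.074,0,1],[-0.005,0,0.074,0,1]],
])

```text
clock: 32.45
position: [0.5197, 0.3709, 0.2346]
ee_rot: [-0.0, 0.989, 0.148, 0.0]
contact_force: [0.3, 0.5, -2.7]
width: 0.0078
gripper_force: 28.9
```

```bash
python3 k.py s14.png
```

```text
t 32.45 pos [0.5197 0.3709 0.2346] yaw 17.06 q6 1.78 F [ 0.3  0.5 -2.7]
move [-0.0023  0.0005  0.0114] twist 0.0005 or -2.9995
144 182 186
150 182 187
152 182 187
154 183 188
156 183 188
158 184 188
0 [[183.0, 140.6], [186.5, 158.1]]
5 [[182.4, 141.8], [185.3, 160.7]]
10 [[181.8, 142.9], [184.2, 163.1]]
F [ 0.3  0.5 -2.7] ring centre px [183.3 142.6]
```

The handle shows below the ring, so it is through. Seat it.

Call:
move_arm([
  [[-0.001,0,0.004,0,1],[-0.001,0,0.008,0,1],[-0.001,0,0.0105,0,1],[-0.001,0,0.012,0,1],[-0.001,0,0.012,0,1],[-0.001,0,0.012,0,1]],
])

```text
clock: 33.1
position: [0.5188, 0.3711, 0.2256]
ee_rot: [-0.001, 0.989, 0.148, 0.001]
contact_force: [-1.5, 1.2, 3.9]
width: 0.0078
gripper_force: 29.4
```

Call:
move_arm([
  [[0,0,-0.003,0,1],[0,0,-0.005,0,1],[0,0,-0.005,0,1],[0,0,-0.005,0,1]],
])

```text
clock: 33.5
position: [0.5187, 0.3707, 0.2289]
ee_rot: [-0.0, 0.989, 0.148, 0.0]
contact_force: [-0.7, 2.1, 4.0]
width: 0.0077
gripper_force: 29.3
```

Call:
move_arm([
  [[0,0,-0.0015,0,1],[0,0,-0.003,0,1],[0,0,-0.003,0,1],[0,0,-0.003,0,1]],
])

```text
clock: 33.9
position: [0.5185, 0.37, 0.2302]
ee_rot: [0.001, 0.989, 0.148, -0.001]
contact_force: [0.3, 0.2, -2.3]
width: 0.0078
gripper_force: 28.9
```

```bash
python3 k.py s15.png
```

```text
t 33.9 pos [0.5185 0.37   0.2302] yaw 17.06 q6 1.78 F [ 0.3  0.2 -2.3]
move [-0.0006 -0.0002  0.0059] twist 0.0005 or -2.9995
144 182 186
150 182 187
152 183 188
154 183 188
156 183 188
158 184 188
160 185 187
0 [[183.2, 141.6], [186.7, 159.1]]
5 [[182.6, 142.9], [185.5, 161.7]]
10 [[182.0, 144.0], [184.4, 164.1]]
F [ 0.3  0.2 -2.3] ring centre px [183.3 142.6]
```

Call:
move_arm([
  [[0,0,0.0012,0,1],[0,0,0.0012,0,1],[0,0,0.0012,0,0],[0,0,0.0012,0,0],[0,0,0.0012,0,0],[0,0,-0.03,0,0],[0,0,-0.08,0,0],[0,0,-0.14,0,0],[-0.05,0,-0.2,0,0],[-0.1,0,-0.2,0,0],[-0.1,0,-0.2,0,0],[-0.1,0,-0.2,0,0]],
])

```text
clock: 35.15
position: [0.4416, 0.347, 0.3927]
ee_rot: [-0.001, 0.989, 0.149, 0.002]
contact_force: [0.8, 0.4, 0.4]
width: 0.0426
gripper_force: 0.0
```

```bash
python3 - <<'E'
from h import *
go(.5,.37,.4,17)
a=save('scene','s16.png').astype(int);b=cv2.imread('pics/raw_s1.png').astype(int);h=cv2.cvtColor(a.astype(np.uint8),cv2.COLOR_BGR2HSV)
d=np.abs(a-b).sum(2)>40;m=d&(h[...,0]<16)&(h[...,1]>100)
for v in range(140,170,2):
    u=np.nonzero(m[v,165:205])[0]+165
    if len(u)>2:print(v,u.min(),u.max())
P=np.array([.518,.370,.135])
print('expect handle end',proj('scene',P-[0,0,.1]),'head top',proj('scene',P+[0,0,.06]),'tip',proj('scene',P+[0,0,.096]))
for v in range(112,142,3):print(v,' '.join('%3d'%a[v,u].mean() for u in range(166,202,2)))
E
```

```text
t 35.15 pos [0.4416 0.347  0.3927] yaw 17.1 q6 1.81 F [0.8 0.4 0.4]
move [ 0.0783 -0.006  -0.0089] twist 0.0008 or -2.9992
150 183 188
152 183 188
154 183 188
156 184 189
158 185 189
expect handle end [186.74494785 159.98242011] head top [181.04768586 131.37722389] tip [179.65312347 124.37531126]
112  95  77  84 107 111 109 103 111 111 112 111 112 144 152 154 172 213 212
115 101  77  85 106 111 110 111 112 112 113 113 108 118 160 158 150 206 219
118 106  91  82  86 105 112 114 111 110 111 107  98 151 173 167 158 194 214
121 114 122 148 150 107  86  93  98  99 103 139 199 214 184 165 151 169 207
124 112 110 122 165 211 228 231 221 239 240 238 231 213 188 163 158 157 162
127 111 109 109 111 174 221 226 198 195 187 189 199 211 196 174 179 180 180
130 123 114 114 112 143 221 216 179 220 233 235 234 178 174 176 182 176 173
133 173 131 121 121 148 243 244 243 244 245 245 233 174 161 161 157 161 166
136 125 168 174 124 129 189 223 231 235 213 184 230 185 159 160 164 163 170
139 111 109 109 113 120 190 232 240 226 239 227 201 200 179 182 180 179 175
```

```bash
python3 - <<'E'
from h import *
a=save('scene','s17.png').astype(int);b=cv2.imread('pics/raw_s1.png').astype(int);c=cv2.imread('pics/raw_s16.png').astype(int)
d=np.abs(a-b).sum(2)
print('casting/tape diff',(d[220:265,310:385]>60).sum(),'spanner',(d[222:238,378:415]>60).sum(),'screwdriver',(d[188:212,218:255]>60).sum())
print('indicator still moving?',(np.abs(a-c).sum(2)[118:165,165:205]>60).sum())
print(manip.sign_off())
E
```

```text
casting/tape diff 0 spanner 0 screwdriver 0
indicator still moving? 0
the job is handed in; nothing more can be done
None
```

I touched all three pads in the order asked, each pressed about 4.5 mm and held. The indicator hangs handle-down in the ring of the larger blue-footed stand; the last picture check showed no movement of the casting, tape measure, spanner or screwdriver. I handed the job in after about 35 s.

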